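# Fetch the stationery box from under the desk riser with a hand hook

## Task

Pick up the orange-handled hook, drop its tip into the yellow pull loop of the blue box under the clear desk riser, and drag the box out by the loop until it comes firmly up against the red travel stop, holding a steady pull of about 12 newtons there for a second; never pull or push the box with more than 20 newtons. Then unhook and stand the hook back down on the bare desk, well clear of the box. Touch the box with the hook only, and leave the mug, the bottle and the jar where they are.

Things in the scene. Friction and masses are not known exactly. Their poses are not given: they have to be found in the camera images.
- hook: Hand hook, 0.2 kg, standing on a black foot 75 x 44 x 6 mm. Origin: centre of the foot's underside; x along the rod to the tip, z up. Orange handle block 60 (x) x 24 (y) mm, z = 6 to 52, centred: grip it across y from above. An 8 mm steel rod leaves it forwards at z = 45 and at x = 140 bends straight down into the tip peg, 8 mm thick, round end at z = 8.
- hook_tip (a point): Lowest point of the hook's tip peg, at x = 140, y = 0, z = 8 mm in the hook's frame.
- box: Loose blue box with a closed white lid, 150 (x) x 180 (y) x 45 (z) mm, 0.4 to 0.65 kg, on the riser's floor board between guides, 2 mm play each side. Origin: foot of its front face, middle; x points back, the pull loop is in front. Its sliding friction is about 3 to 7 N; nothing but the loop can be hooked.
- loop_pin (a point): Vertical pin of the pull loop, 6 mm before the box's front face, 22 mm above its underside. The yellow loop, of 6 mm wire, lies level at this height, reaches 51 mm out from the pin, is 36 mm wide outside, 24 inside; the eye is open from 15 to 45 mm from the pin, middle at 29. It swivels up to 0.8 rad either side of the box's -x axis.
- box_lid (a point): Point on the lid, 30 mm behind the front face, 45 mm up. The loop's swivel angle is NOT measured and may be any within 0.8 rad either way: see it, feel for it, or push it sideways with the tip (about 0.5 N) right over to its limit, where it stays. Under pull it turns straight.
- riser: Fixed desk riser, z up; the box slides out along its -x axis towards the robot. Origin: underside of the 5 mm floor board, which spans x = -170 to 150, y = -120 to 120 mm. Guides beside the box: inner faces at y = -92 and 92, 25 mm high. Wooden sides to y = -120 and 120.
- riser_edge (a point): Middle of the front lower edge of the riser's clear top, 115 mm above the desk; the top is 6 mm thick and runs 255 mm back from here. The loop starts about 30 to 60 mm behind this edge, so only the hook goes under.
- stop_slot (a point): Middle of the slot of the travel stop, on the floor board. The stop: two red blocks (20 x 20 mm, up to 30 mm high, 150 mm between centres along y) on a flat strip, top 8 mm above the desk: keep the tip above it. It is clamped, its place NOT measured: the box's front meets it anywhere within 12.5 mm of here in x. Feel the pull rise steeply; hold 10 to 18 N for 1 s.
- mug: White mug, 76 mm wide, 90 mm high, its handle at its +y side. Bystander. Origin: centre of its underside.
- bottle: Clear drink bottle with a green label, 68 mm wide, 200 mm high. Bystander. Origin: centre of its underside.
- jar: Amber jar with a red cap, 72 mm wide, 100 mm high. Bystander. Origin: centre of its underside.
There are look-alikes about, which are no part of the job. Leave any purple look-alike of the hook alone.

How it is judged:
By the outcome, as a careful person would: the job done as asked, in the order asked, and still so for the second after the job is handed in, with the robot touching nothing.
It also fails if it takes over 72 s, if anything falls off the work surface, if the arm or the gripper's body presses on something with over 40 N, if the wrist force passes 120 N, or if a joint passes its speed limit or range.

## Robot

A 6-joint arm with a two-finger parallel gripper is mounted at the origin on the work surface. World frame = base frame: x ahead of the robot, y to its left, z up, the work surface at z = 0. Lengths are in mm, angles in rad, forces in N, time in s.
With the tool pointing down it reaches from about 350 to 875 mm from the base axis. Payload 4.2 kg.
Tool frame: the origin (TCP) lies between the finger pads; the fingertips stand 11 mm ahead of it and the grasp point (between the pads) lies 8 mm behind it; z points along the fingers, y is the direction in which the jaws open and shut (so a half turn about z gives the same grasp; the last joint's range is limited). The gripper opens to 85 mm and grips with 20 to 120 N. Pads are 22 mm wide; open, the fingers measure 114 mm over their backs; the gripper's body (76 mm by 85 mm) begins 54 mm behind the grasp point. The pads swing forward as they close: fully open they stand 13 mm farther back than shut.
Start: joints at [-0.873, 0.385, 0.008, 0, -1.194, -0.259], TCP at [265.545, -565.76, 242.312] pointing down, gripper open.
Joint ranges: [-3.14, 3.14], [-1.21, 2.06], [-1.07, 1.41], [-3.16, 2.05], [-2.99, -0.16], [-3.1, 3.1]. Speed limits (rad/s): [2.79, 2.79, 3.14, 3.14, 3.14, 3.14].

## Interface

Orientations are given as a unit quaternion [x, y, z, w].
In Python, from bench import * gives the robot as it stands.
- The arm moves only by the tool servo_tool, never from a script. Its argument "rows" is a list of rows, each a list of 7 numbers: the opening, from 0 (shut) to 1 (fully open), then the shift along the tool's x, y, z in cm, then the turn, a rotation vector about the tool's x, y, z in degrees. A call has 1 to 12 rows; each row shifts and turns the commanded pose from where the row before left it, along the tool's axes as they then stand; what a row does not reach is not made up. A row lasts 1/10 s, in which the tool goes at most 50 mm and 8.59 degrees, less where a joint would pass 70% of its speed; a pose out of reach is approached as far as the arm can. A call is refused whole if a number of a shift passes 5 or a number of a turn 8.59, either way. A call with a gripper value outside its range is refused whole. The fingers move at their own pace and stop on an object; the grip force is fixed at half the most. Time passes only in rows, so rows that do not move let the fingers close. It gives the time, the measured TCP pose, the force and the opening at its end, in the units of the state.
- read_state(): the state, without advancing time (a new reading comes with each control period).
- get_image(name): name is "scene" or "top"; returns a dict with "image" (400x640x3 uint8, red, green, blue), "mtx" (3x3 intrinsics, pixels), "k1" (the pictures are not rectified: a ray, as slopes to the right and down, at radius r is drawn at 1 + k1 r^2 times it, then the intrinsics apply), "extrinsics" (4x4, takes a point from camera to world coordinates). Camera axes: x right, y up, looking along -z (the intrinsics and any distortion apply to the point x, -y, -z); pixel columns grow to the right and rows downward; lengths in mm; the calibration is good to about 2 mm. A picture is of the moment at which its call begins. There is no depth.
- job_done(): hands the job in, once; it reports no verdict.
The state is a dict: "clock": time; "joints": joint angles; "joint_vel": joint speeds; "joint_efforts": joint torques, N m; "position": TCP position; "ee_rot": TCP orientation; "contact_force": force on the tool from outside, world axes, zero at the start; "wrist_torque": the same for the moment, N m; "gripper_width": finger opening in mm.
Only numpy, scipy, OpenCV 4.12 (cv2) and the standard library are available. Lean on these libraries where they do the work, as an engineer would, in place of code of your own. Each camera call takes 0.05 s, during which the arm holds its last target. There are 200 camera calls.

## Working session

There is one attempt and no reset: what is moved stays moved. The work goes in short steps, Python scripts to look and compute and a tool call to move; the robot and the scene stay as the last step left them, time stands still between calls to the robot, and variables do not carry over. Pictures are saved under pics/ and viewed, about 8 in all and at most 12, crops included, and the job is handed in when it is done.

Besides the shell and the picture viewer there is one more tool, called after ">>>" as name([rows], argument=value, ...), one row to a line, values as JSON. servo_tool: Moves the arm, as the interface text tells. Its arguments: {"type":"object","properties":{"rows":{"type":"array","items":{"type":"array","items":{"type":"number"}}}},"required":["rows"]}

```bash
mkdir -p pics; ls; cat > h.py <<'E'
from bench import *
import numpy as np, cv2
from scipy.spatial.transform import Rotation as R
def shot(n,f=None):
    d=get_image(n)
    if f: cv2.imwrite('pics/'+f,cv2.cvtColor(d['image'],cv2.COLOR_RGB2BGR))
    return d
def ray(d,u,v):
    p=cv2.undistortPoints(np.array([[[u,v]]],float),np.array(d['mtx'],float),np.array([d['k1'],0,0,0],float))[0,0]
    E=np.array(d['extrinsics']); return E[:3,3],E[:3,:3]@np.array([p[0],-p[1],-1])
def onz(d,u,v,z):
    o,r=ray(d,u,v); return o+r*(z-o[2])/r[2]
def proj(d,P):
    E=np.array(d['extrinsics']); c=E[:3,:3].T@(np.array(P,float)-E[:3,3])
    s=np.array([c[0],-c[1]])/-c[2]; s=s*(1+d['k1']*(s@s)); K=np.array(d['mtx']); return K[:2,:2]@s+K[:2,2]
E
python3 - <<'E'
from h import *
for n in('scene','top'):
    d=shot(n,n+'1.png'); print(n,np.round(d['mtx'],1).tolist(),d['k1'],np.round(d['extrinsics'],3).tolist())
s=read_state();print(s)
E
```

```text
pics
scene [[404.5, 0.0, 318.3], [0.0, 404.5, 203.9], [0.0, 0.0, 1.0]] -0.09408425855900109 [[-0.35, -0.628, 0.695, 1325.442], [0.937, -0.242, 0.253, 96.687], [0.01, 0.739, 0.673, 873.223], [0.0, 0.0, 0.0, 1.0]]
top [[417.4, 0.0, 311.5], [0.0, 417.4, 194.9], [0.0, 0.0, 1.0]] 0.02606251103540584 [[-0.012, 0.98, -0.198, 267.252], [-1.0, -0.01, 0.009, -180.572], [0.007, 0.198, 0.98, 1283.466], [0.0, 0.0, 0.0, 1.0]]
{'clock': 0.1, 'joints': array([-8.73370213e-01,  3.85484965e-01,  6.78028652e-03, -4.44199653e-04,
       -1.19400873e+00, -2.58609908e-01]), 'joint_vel': array([ 1.92650773e-05, -1.33106330e-03,  3.67152664e-03, -6.13726541e-04,
       -7.41299202e-04,  8.52700725e-04]), 'joint_efforts': array([-1.13328788e-03, -3.93319380e+01,  1.88928062e+01,  4.19799775e+00,
       -2.62337395e-03,  7.36330890e-06]), 'position': array([ 265.35745405, -565.32378319,  241.33335202]), 'ee_rot': array([-2.17571896e-01,  9.76043805e-01,  9.46064620e-04, -2.57647610e-04]), 'contact_force': array([-0.22392291, -0.53410203, -0.58004148]), 'wrist_torque': array([0.00597622, 0.02531824, 0.04316335]), 'gripper_width': 85.41225138179239}
```

View pics/scene1.png

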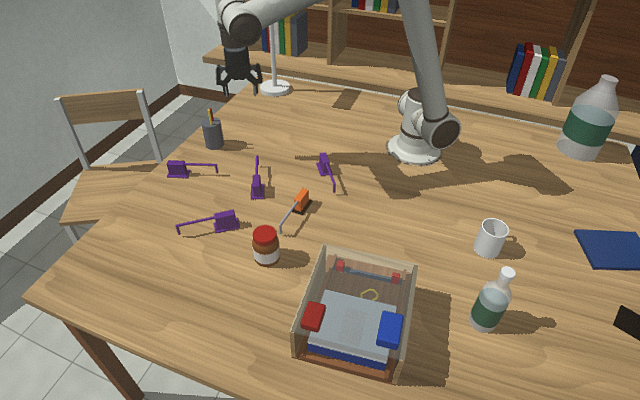

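View pics/top1.png

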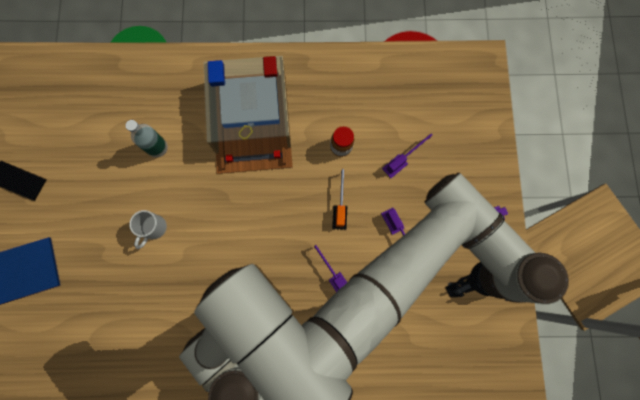

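The scene view shows the orange hook at about (300,205) with its tip near (280,232). The top view shows it at (341,215). The look-alikes there are purple, at (398,163), (392,221) and (338,282), so only the orange one fits. The riser is at (250,115) in the top view, with the yellow loop at (246,131). I'll confirm these in enlarged crops.

```bash
cat > crop.py <<'E'
from h import *
t=cv2.imread('pics/top1.png'); s=cv2.imread('pics/scene1.png')
a=cv2.resize(t[50:240,195:365],None,fx=2.9,fy=2.9,interpolation=cv2.INTER_CUBIC)
b=cv2.resize(s[180:385,270:430],None,fx=1.9,fy=1.9,interpolation=cv2.INTER_CUBIC)
c=np.zeros((max(a.shape[0],b.shape[0]),a.shape[1]+b.shape[1],3),np.uint8); c[:a.shape[0],:a.shape[1]]=a; c[:b.shape[0],a.shape[1]:]=b
cv2.imwrite('pics/crop1.png',c); print(c.shape)
def masks(im):
    h=cv2.cvtColor(im,cv2.COLOR_RGB2HSV).astype(int); H,S,V=h[...,0],h[...,1],h[...,2]
    return dict(orange=(H>5)&(H<16)&(S>215)&(V>120),yellow=(H>20)&(H<32)&(S>120)&(V>110),red=((H<4)|(H>174))&(S>170)&(V>70))
for n in('scene','top'):
    d=get_image(n)
    for k,m in masks(d['image']).items():
        nn,l,st,ce=cv2.connectedComponentsWithStats(m.astype(np.uint8))
        for i in range(1,nn):
            if st[i,4]>12: print(n,k,st[i].tolist(),np.round(ce[i],1), np.round(onz(d,*ce[i],{'orange':52,'yellow':27,'red':30}[k]),1)[:2], np.round(cv2.minAreaRect(np.argwhere(l==i)[:,::-1].astype(np.float32))[1:],1) if 0 else '')
E
python3 crop.py
```

```text
(551, 797, 3)
scene yellow [380, 0, 8, 13, 83] [383.7   5.9] [-1693.8  -522.1] 
scene yellow [284, 15, 8, 41, 210] [287.3  36. ] [-858.8 -905.7] 
scene yellow [536, 47, 23, 54, 373] [547.9  73.8] [-926.8  544.8] 
scene yellow [208, 109, 4, 16, 31] [209.5 116.6] [ 112.9 -825.6] 
scene yellow [364, 289, 10, 3, 13] [368.5 289.8] [708.8  11. ] 
scene red [358, 0, 7, 10, 51] [361.5   4.2] [-1654.   -676.9] 
scene red [267, 33, 3, 19, 23] [268.  42.] [-723.3 -965.4] 
scene red [514, 42, 20, 54, 370] [524.3  68. ] [-938.   422.6] 
scene red [253, 225, 23, 19, 305] [263.6 233.7] [ 629.9 -321.8] 
scene red [301, 301, 24, 28, 406] [312.3 314. ] [827.3 -96. ] 
top orange [337, 206, 8, 19, 143] [340.6 215.3] [ 453.1 -277.7] 
top yellow [111, 43, 21, 1, 21] [121.  43.] [1034.7  425.8] 
top red [387, 32, 48, 9, 281] [410.   36.3] [1052.2 -523.7] 
top red [264, 57, 13, 18, 208] [269.7  65.6] [951.3 -60.5] 
top red [333, 127, 20, 20, 302] [343.  136.6] [ 707.1 -293.2] 
top red [273, 150, 8, 7, 41] [276.7 153.4] [653.8 -84.7] 
top red [225, 155, 8, 6, 41] [228.8 157.7] [641.3  64.3]
```

View pics/crop1.png

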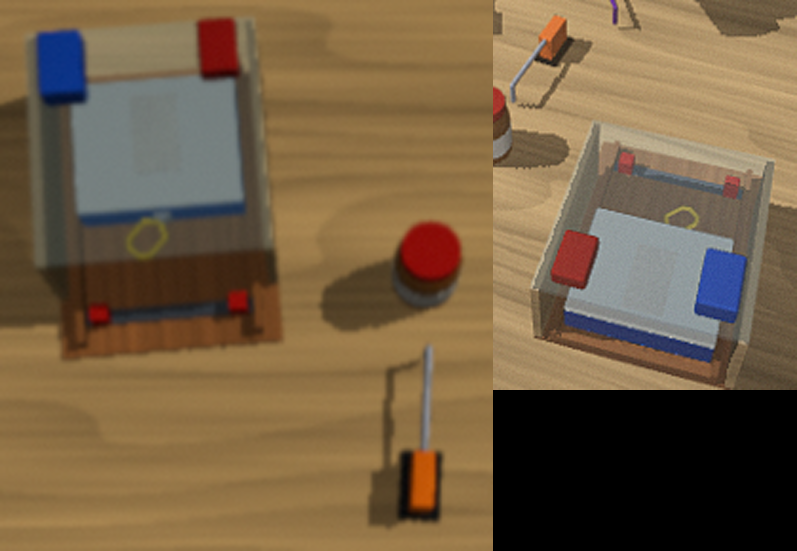

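The crops confirm it. The only orange hook has its handle at top (341,215), and the rod points forward to (343,170). The loop is swung to the left (+y), and the red blocks are at (229,158) and (277,153). Next I'll work out positions.

```bash
python3 - <<'E'
from h import *
d=shot('top');s=shot('scene')
T=lambda x,y:(195+x/2.9,50+y/2.9); S=lambda x,y:(270+(x-493)/1.9,180+y/1.9)
for n,p,z in [('rodbase',(426,450),49),('rodtip',(428.5,347),49),('footNL',(399,519),0),('footNR',(440,521),0),('footFR',(441,452),6),('loop',(147,238),27),('loopL',(130,240),27),('loopNear',(143,258),27),('pin',(162,214),27),('boxL',(80,217),50),('boxR',(243,207),50),('redL',(98,315),30),('redR',(238,302),30),('edgeL',(36,268),115),('edgeR',(273,251),115),('boardL',(62,358),5),('boardR',(282,342),5)]:
    print(n,np.round(onz(d,*T(*p),z)[:2],1))
for n,p,z in [('loop',(682,217),27),('tipB',(513,101),8),('rodbend',(511,92),45),('lidL',(597,210),50),('lidR',(733,243),50),('redL',(732,177),35),('redR',(626,153),35),('edgeL',(773,161),121),('edgeR',(597,124),121)]:
    print('S',n,np.round(onz(s,*S(*p),z)[:2],1))
for nm,im,x0,y0,x1,y1 in(('top',d['image'],230,115,265,145),('scene',s['image'],350,280,390,305)):
    h=cv2.cvtColor(im,cv2.COLOR_RGB2HSV)[y0:y1,x0:x1].astype(int); m=(h[...,0]>20)&(h[...,0]<33)&(h[...,1]>(130 if nm=='top' else 100))
    p=np.argwhere(m)[:,::-1]+[x0,y0]; c=(p.min(0)+p.max(0))/2
    print(nm,len(p),p.min(0),p.max(0),np.round(onz(d if nm=='top' else s,*c,27)[:2],1))
E
```

```text
rodbase [ 484.3 -282.6]
rodtip [ 594.4 -288.1]
footNL [ 418.7 -255.9]
footNR [ 416.1 -299.5]
footFR [ 489.5 -302.1]
loop [725.8  13.7]
loopL [723.7  32.2]
loopNear [703.   17.7]
pin [753.3  -2.1]
boxL [741.6  82.3]
boxR [751.6 -92.3]
redL [638.3  64.1]
redR [651.5 -85.8]
edgeL [662.8 111. ]
edgeR [ 678.8 -127.4]
boardL [597.5 106.6]
boardR [ 613.3 -132.1]
S loop [721.1  16.9]
S tipB [ 592.  -287.2]
S rodbend [ 607.5 -281.3]
S lidL [765.9 -87. ]
S lidR [753.1  89.7]
S redL [638.7  64.8]
S redR [649.8 -85.2]
S edgeL [666.  111.3]
S edgeR [ 686.1 -117.4]
top 59 [239 126] [252 139] [724.4  14.3]
scene 56 [360 288] [378 299] [719.5  15.2]
```

>>> servo_tool([
  [1,-3.23,1.99,0,0,0,0],
  [1,-3.23,1.99,0,0,0,0],
  [1,-3.23,1.99,0,0,0,0],
  [1,-3.23,1.99,0,0,0,0],
  [1,-3.23,1.99,0,0,0,0],
  [1,-3.23,1.99,0,0,0,0],
  [1,-3.23,1.99,0,0,0,0],
  [1,-3.23,1.99,0,0,0,0],
  [1,-3.23,1.99,0,0,0,0],
  [1,0,0,2,0,0,7.1],
  [1,0,0,2,0,0,7.1],
  [1,0,0,2,0,0,7.1],
])

```text
clock: 1.5
position: [452.9, -279.6, 181.9]
ee_rot: [-0.032, 1.0, -0.0, 0.0]
contact_force: [0.7, -0.5, -0.7]
gripper_width: 85.3
```

>>> servo_tool([
  [0.6,0,0,2,0,0,7.1],
  [0.6,0,0,0,0,0,0],
  [0.6,0,0,0,0,0,0],
])

```text
clock: 1.8
position: [452.8, -280.3, 162.7]
ee_rot: [0.027, 1.0, -0.0, -0.0]
contact_force: [0.9, -0.1, -0.4]
gripper_width: 51.2
```

```bash
cat > st.py <<'E'
from h import *
s=read_state();r=R.from_quat(s['ee_rot']).as_matrix()
print(round(s['clock'],2),'pos',np.round(s['position'],1),'F',np.round(s['contact_force'],1),'w',round(s['gripper_width'],1),'yaw+180',round(np.degrees(np.arctan2(-r[1,0],-r[0,0])),2),'z',np.round(r[:,2],3))
E
cat > v.py <<'E'
import sys
from h import *
# v.py name topbox scenebox
a=shot('top','_t.png');b=shot('scene','_s.png')
t=cv2.imread('pics/_t.png');s=cv2.imread('pics/_s.png')
tb=list(map(int,sys.argv[2].split(',')));sb=list(map(int,sys.argv[3].split(',')))
out=[]
for im,q in((t,tb),(s,sb)):
    c=im[q[1]:q[3],q[0]:q[2]];f=min(398/c.shape[1],590/c.shape[0]);print('scale',f)
    out.append(cv2.resize(c,None,fx=f,fy=f,interpolation=cv2.INTER_CUBIC))
H=max(o.shape[0] for o in out)
cv2.imwrite('pics/'+sys.argv[1],np.hstack([cv2.copyMakeBorder(o,0,H-o.shape[0],0,2,cv2.BORDER_CONSTANT) for o in out]))
E
python3 st.py; python3 v.py g1.png 290,150,390,260 240,100,360,260
```

```text
1.8 pos [ 452.8 -280.3  162.7] F [ 0.9 -0.1 -0.4] w 51.2 yaw+180 -3.09 z [-0. -0. -1.]
scale 3.98
scale 3.316666666666667
```

View pics/g1.png

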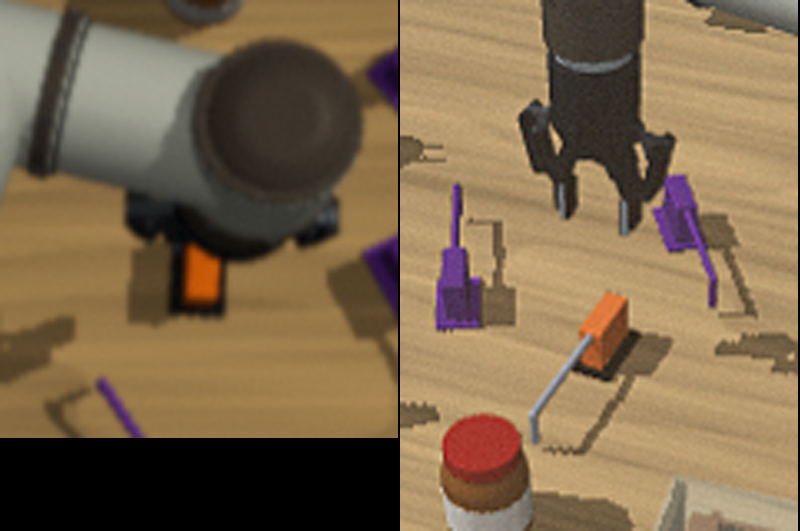

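The gripper is over the orange handle and lined up with it. The handle is at crop (203,278) in the top half and (605,330) in the scene half. Lowering to grip.

>>> servo_tool([
  [0.6,0,0,4,0,0,0],
  [0.6,0,0,4,0,0,0],
  [0.6,0,0,3,0,0,0],
  [0.6,0,0,1.5,0,0,0],
  [0.6,0,0,1.1,0,0,0],
  [0.6,0,0,0,0,0,0],
  [0,0,0,0,0,0,0],
  [0,0,0,0,0,0,0],
  [0,0,0,0,0,0,0],
  [0,0,0,0,0,0,0],
  [0,0,0,0,0,0,0],
  [0,0,0,0,0,0,0],
])

```text
clock: 3.1
position: [453.8, -280.4, 27.8]
ee_rot: [0.028, 1.0, -0.0, 0.001]
contact_force: [-0.4, 1.6, 7.0]
gripper_width: 23.6
```

>>> servo_tool([
  [0,0,0,-3,0,0,0],
  [0,0,0,-3,0,0,0],
  [0,0,0,-2,0,0,0],
  [0,0,4.08,0,0,0,0],
  [0,0,4.08,0,0,0,0],
  [0,0,4.08,0,0,0,0],
  [0,0,4.08,0,0,0,0],
  [0,0,4.08,0,0,0,0],
  [0,0,4.08,0,0,0,0],
  [0,0,4.08,0,0,0,0],
  [0,0,0,2,0,0,-7.4],
  [0,0,0,0,0,0,0],
])

```text
clock: 4.3
position: [466.7, 5.6, 84.5]
ee_rot: [-0.037, 0.999, -0.0, -0.003]
contact_force: [-0.3, 0.2, -1.4]
gripper_width: 23.1
```

>>> servo_tool([
  [0,0,0,1,0,0,0],
  [0,0,0,0.6,0,0,0],
  [0,0,0,0,0,0,0],
  [0,0,0,0,0,0,0],
])

```text
clock: 4.7
position: [468.9, 4.4, 70.3]
ee_rot: [-0.035, 0.999, -0.0, -0.0]
contact_force: [0.4, 0.1, -2.0]
gripper_width: 23.3
```

```bash
python3 st.py; python3 v.py g2.png 190,40,310,220 290,180,430,360
```

```text
4.7 pos [468.9   4.4  70.3] F [ 0.4  0.1 -2. ] w 23.3 yaw+180 4.04 z [-0. -0. -1.]
scale 3.2777777777777777
scale 2.842857142857143
```

View pics/g2.png

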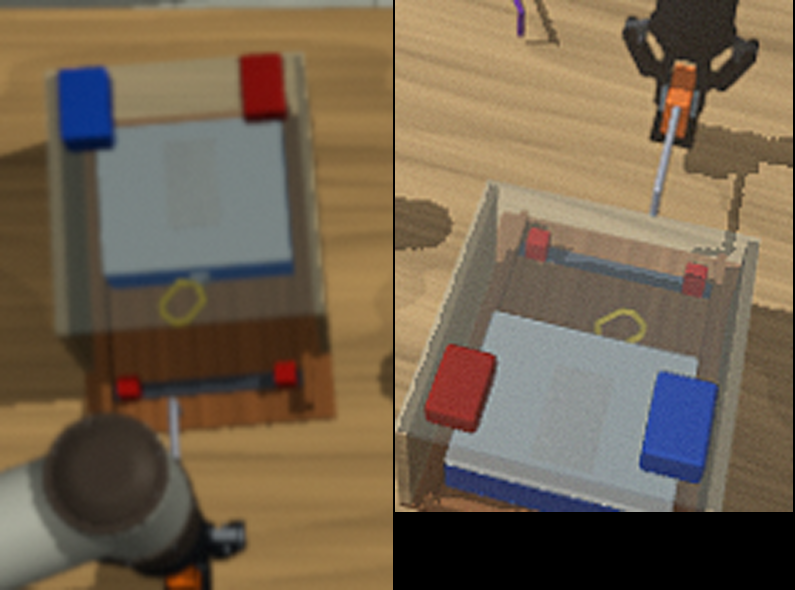

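```bash
python3 - <<'E'
from h import *
d=shot('top');s=shot('scene')
T=lambda x,y:(190+x/3.278,40+y/3.278); S=lambda x,y:(290+(x-395)/2.843,180+y/2.843)
print('rodend top', onz(d,*T(175,399),91.5)[:2]); print('tip scene',onz(s,*S(655,214),50.5)[:2])
for p in [(183,302),(161,305),(180,325),(205,293),(190,279)]: print('loopT',p,np.round(onz(d,*T(*p),27)[:2],1))
for p in [(620,324),(597,327),(643,325),(625,309),(615,340)]: print('loopS',p,np.round(onz(s,*S(*p),27)[:2],1))
th=np.radians(4.04); q=read_state()['position']; tip=q[:2]+140*np.array([np.cos(th),np.sin(th)]); print('pred tip',tip)
for z in(50.5,): print(proj(d,[*tip,z]),proj(s,[*tip,z]))
E
```

```text
rodend top [610.19187401   8.83464723]
tip scene [605.90943643  16.04853229]
loopT (183, 302) [725.6  13.3]
loopT (161, 305) [722.7  34.4]
loopT (180, 325) [702.4  15.8]
loopT (205, 293) [734.6  -7.7]
loopT (190, 279) [748.9   7. ]
loopS (620, 324) [720.7  15.9]
loopS (597, 327) [730.9  -2.3]
loopS (643, 325) [714.6  35.3]
loopS (625, 309) [703.5  15.8]
loopS (615, 340) [738.5  16.3]
pred tip [608.75516404  14.72096815]
[243.50541941 165.90357969] [380.70900326 255.90250377]
```

>>> servo_tool([
  [0,-2.5,-0.2,0,0,0,0],
  [0,-3,-0.2,0,0,0,0],
  [0,-3,-0.2,0,0,0,0],
  [0,-2,-0.05,0,0,0,0],
  [0,-1,0,0,0,0,0],
  [0,0,0,0,0,0,0],
  [0,0,0,0,0,0,0],
])

```text
clock: 5.6
position: [582.7, 6.7, 70.0]
ee_rot: [-0.036, 0.999, -0.0, -0.001]
contact_force: [-1.0, -0.3, -1.8]
gripper_width: 23.0
```

```bash
python3 st.py; python3 v.py g3.png 210,90,290,180 330,240,410,320
```

```text
5.6 pos [582.7   6.7  70. ] F [-1.  -0.3 -1.8] w 23.0 yaw+180 4.11 z [-0.002 -0.    -1.   ]
scale 4.975
scale 4.975
```

View pics/g3.png

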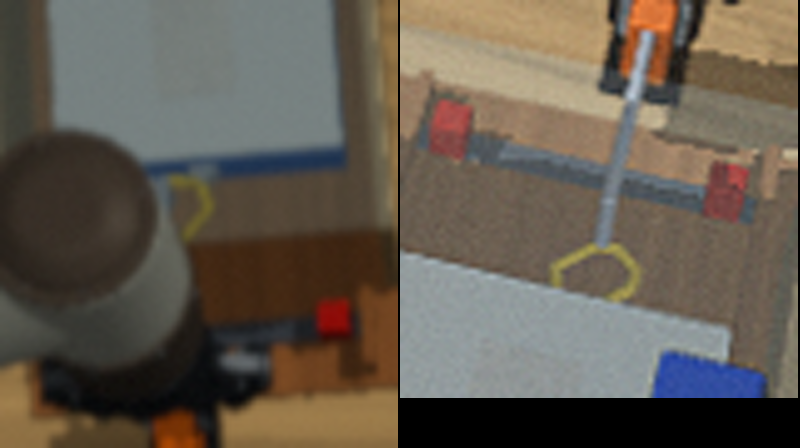

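```bash
python3 - <<'E'
from h import *
s=shot('scene');d=shot('top')
S=lambda x,y:(330+(x-400)/4.975,240+y/4.975)
f=lambda p:(400+(p[0]-330)*4.975,(p[1]-240)*4.975)
print('tip S',onz(s,*S(600,246),50.5)[:2])
for p in [(603,244),(638,270),(630,298),(553,268),(556,288),(612,300)]: print('loop',p,np.round(onz(s,*S(*p),27)[:2],1))
th=np.radians(4.1); q=read_state()['position']; tip=q[:2]+140*np.array([np.cos(th),np.sin(th)]); print('pred',tip, 'pix50',f(proj(s,[*tip,50.5])),'pix27',f(proj(s,[*tip,27])))
T=lambda x,y:(210+x/4.975,90+y/4.975)
for p in [(212,208),(205,182),(187,237),(170,182)]:print('T',p,np.round(onz(d,*T(*p),27)[:2],1))
print('rod end T',onz(d,*T(163,175),91.5))
E
```

```text
tip S [723.57320775  17.00041372]
loop (603, 244) [704.6  15.8]
loop (638, 270) [713.9  36.7]
loop (630, 298) [731.7  37.2]
loop (553, 268) [727.8  -4. ]
loop (556, 288) [738.9   0.8]
loop (612, 300) [736.  29.]
pred [722.74680236  16.79956859] pix50 (np.float64(600.048622853182), np.float64(244.60004825393915)) pix27 (np.float64(595.4107810622147), np.float64(272.17779753841035))
T (212, 208) [726.5  -8.1]
T (205, 182) [743.9  -3.4]
T (187, 237) [707.3   7.4]
T (170, 182) [744.1  18.9]
rod end T [724.12239029  12.94638079  91.5       ]
```

The scene crop shows the tip at (600,245). Projected down to loop height it lands at (595,272), in the middle of the eye, which spans columns 553–638 and rows 244–300. Lowering.

>>> servo_tool([
  [0,0,0,0.8,0,0,0],
  [0,0,0,0.8,0,0,0],
  [0,0,0,0.6,0,0,0],
  [0,0,0,0.6,0,0,0],
  [0,0,0,0.4,0,0,0],
  [0,0,0,0.2,0,0,0],
  [0,0,0,0,0,0,0],
  [0,0,0,0,0,0,0],
])

```text
clock: 6.6
position: [584.3, 6.9, 36.5]
ee_rot: [-0.036, 0.999, 0.0, 0.0]
contact_force: [0.0, -0.2, -1.8]
gripper_width: 23.4
```

```bash
python3 st.py; python3 v.py g4.png 210,90,290,180 330,240,410,320
```

```text
6.6 pos [584.3   6.9  36.5] F [ 0.  -0.2 -1.8] w 23.4 yaw+180 4.15 z [ 0.  0. -1.]
scale 4.975
scale 4.975
```

View pics/g4.png

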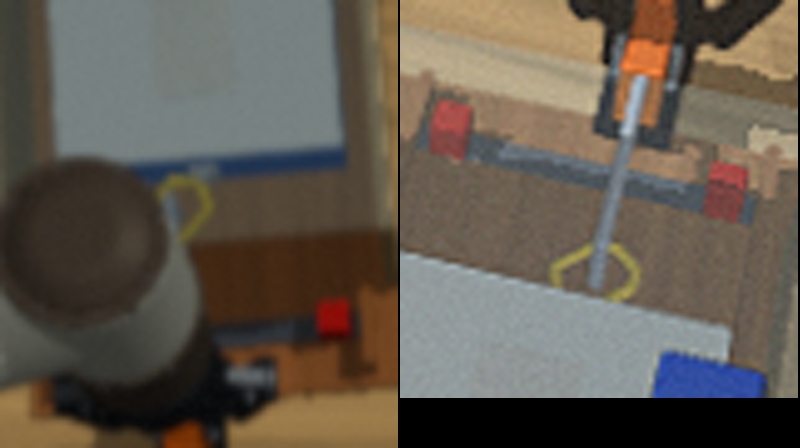

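The peg is inside the loop: the tip is at (597,285) with the yellow wire around it, and there is no contact force. Now I'll straighten the loop and start pulling.

>>> servo_tool([
  [0,0.2,-0.35,0,0,0,0],
  [0,0.2,-0.35,0,0,0,0],
  [0,0.2,-0.35,0,0,0,0],
  [0,0.2,-0.35,0,0,0,0],
  [0,0.2,-0.3,0,0,0,0],
  [0,0.2,0,0,0,0,0],
  [0,0.2,0,0,0,0,0],
  [0,0,0,0,0,0,0],
])

```text
clock: 7.5
position: [570.6, -11.2, 36.2]
ee_rot: [-0.036, 0.999, -0.0, -0.0]
contact_force: [0.2, 0.7, -2.2]
gripper_width: 23.2
```

>>> servo_tool([
  [0,0.2,0,0,0,0,0],
  [0,0.2,0,0,0,0,0],
  [0,0.2,0,0,0,0,0],
])

```text
clock: 7.8
position: [566.2, -11.3, 36.6]
ee_rot: [-0.036, 0.999, 0.0, 0.001]
contact_force: [2.6, -0.2, -2.0]
gripper_width: 23.5
```

>>> servo_tool([
  [0,0.2,0,0,0,0,0],
  [0,0.2,0,0,0,0,0],
  [0,0.2,0,0,0,0,0],
])

```text
clock: 8.1
position: [559.7, -11.9, 36.6]
ee_rot: [-0.036, 0.999, 0.0, 0.001]
contact_force: [3.0, 0.3, -2.0]
gripper_width: 23.0
```

>>> servo_tool([
  [0,0.3,0,0,0,0,0],
  [0,0.4,0,0,0,0,0],
  [0,0.4,0,0,0,0,0],
  [0,0.4,0,0,0,0,0],
  [0,0.4,0,0,0,0,0],
  [0,0.4,0,0,0,0,0],
  [0,0.4,0,0,0,0,0],
  [0,0.4,0,0,0,0,0],
  [0,0.4,0,0,0,0,0],
  [0,0.3,0,0,0,0,0],
  [0,0.2,0,0,0,0,0],
])

```text
clock: 9.2
position: [519.0, -14.9, 36.3]
ee_rot: [-0.036, 0.999, -0.0, -0.0]
contact_force: [3.3, 0.8, -2.0]
gripper_width: 23.4
```

```bash
python3 st.py; python3 v.py g5.png 200,50,300,200 320,200,430,330
```

```text
9.2 pos [519.  -14.9  36.3] F [ 3.3  0.8 -2. ] w 23.4 yaw+180 4.14 z [-0. -0. -1.]
scale 3.933333333333333
scale 3.618181818181818
```

View pics/g5.png

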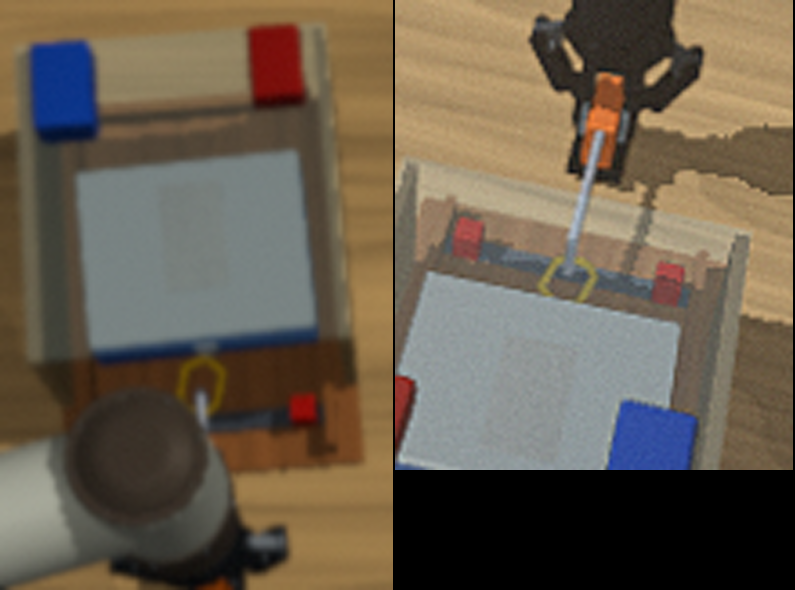

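The box is following: the loop is straight at crop (203,385), the front face is nearing the red block at (303,408), and the pull is about 3 N. I'll carry on, more slowly.

>>> servo_tool([
  [0,0.3,0,0,0,0,0],
  [0,0.3,0,0,0,0,0],
  [0,0.3,0,0,0,0,0],
  [0,0.3,0,0,0,0,0],
  [0,0.3,0,0,0,0,0],
  [0,0.2,0,0,0,0,0],
  [0,0.2,0,0,0,0,0],
  [0,0.1,0,0,0,0,0],
])

```text
clock: 10.1
position: [499.1, -16.4, 36.3]
ee_rot: [-0.036, 0.999, -0.0, -0.0]
contact_force: [2.3, 0.0, -2.5]
gripper_width: 23.5
```

>>> servo_tool([
  [0,0.1,0,0,0,0,0],
  [0,0.1,0,0,0,0,0],
  [0,0.1,0,0,0,0,0],
  [0,0.1,0,0,0,0,0],
])

```text
clock: 10.5
position: [495.4, -16.6, 36.3]
ee_rot: [-0.036, 0.999, -0.0, -0.0]
contact_force: [2.8, 1.4, -2.6]
gripper_width: 23.4
```

>>> servo_tool([
  [0,0.1,0,0,0,0,0],
  [0,0.1,0,0,0,0,0],
  [0,0.1,0,0,0,0,0],
  [0,0.1,0,0,0,0,0],
])

```text
clock: 10.9
position: [491.4, -16.9, 36.3]
ee_rot: [-0.036, 0.999, -0.0, -0.0]
contact_force: [3.0, -0.2, -1.8]
gripper_width: 23.3
```

>>> servo_tool([
  [0,0.1,0,0,0,0,0],
  [0,0.1,0,0,0,0,0],
  [0,0.1,0,0,0,0,0],
])

```text
clock: 11.2
position: [488.4, -17.1, 36.3]
ee_rot: [-0.036, 0.999, -0.0, -0.0]
contact_force: [2.3, 0.4, -2.7]
gripper_width: 23.2
```

>>> servo_tool([
  [0,0.1,0,0,0,0,0],
  [0,0.1,0,0,0,0,0],
  [0,0.1,0,0,0,0,0],
])

```text
clock: 11.5
position: [485.4, -17.3, 36.3]
ee_rot: [-0.036, 0.999, 0.0, -0.0]
contact_force: [2.6, -0.1, -2.7]
gripper_width: 23.1
```

```bash
python3 - <<'E'
from h import *
d=shot('top');im=d['image']
h=cv2.cvtColor(im,cv2.COLOR_RGB2HSV).astype(int);H,S,V=[h[...,i] for i in range(3)]
b=(H>95)&(H<130)&(S>120);r=((H<5)|(H>172))&(S>150)&(V>70)
for c in(262,266,270,274,276,278,280):
    bb=[y for y in range(100,200) if b[y,c]];rr=[y for y in range(100,200) if r[y,c]]
    o=[c,bb[:1]+bb[-1:],rr[:1]+rr[-1:]]
    if bb:o+=['lidfront x',np.round(onz(d,c,bb[0]-.5,50)[0],1),'foot x',np.round(onz(d,c,bb[-1]+.5,5)[0],1)]
    if rr:o+=['red back',np.round(onz(d,c,rr[0]-.5,30)[:2],1)]
    print(o)
E
```

```text
[262, [146, 147], [], 'lidfront x', np.float64(673.5), 'foot x', np.float64(681.6)]
[266, [146, 147], [], 'lidfront x', np.float64(673.4), 'foot x', np.float64(681.5)]
[270, [145, 147], [], 'lidfront x', np.float64(676.5), 'foot x', np.float64(681.4)]
[274, [145, 146], [151, 156], 'lidfront x', np.float64(676.4), 'foot x', np.float64(684.6), 'red back', array([663.4, -76.2])]
[276, [145, 146], [151, 156], 'lidfront x', np.float64(676.3), 'foot x', np.float64(684.6), 'red back', array([663.3, -82.4])]
[278, [144, 146], [150, 156], 'lidfront x', np.float64(679.5), 'foot x', np.float64(684.5), 'red back', array([666.5, -88.7])]
[280, [144, 145], [152, 156], 'lidfront x', np.float64(679.4), 'foot x', np.float64(687.8), 'red back', array([660., -95.])]
```

About 13 mm of gap remains. I'll close 7 mm, then feel for the stop.

>>> servo_tool([
  [0,0.1,0,0,0,0,0],
  [0,0.1,0,0,0,0,0],
  [0,0.1,0,0,0,0,0],
  [0,0.1,0,0,0,0,0],
  [0,0.1,0,0,0,0,0],
  [0,0.1,0,0,0,0,0],
  [0,0.1,0,0,0,0,0],
])

```text
clock: 12.25
position: [478.4, -17.9, 36.3]
ee_rot: [-0.036, 0.999, 0.0, -0.0]
contact_force: [1.8, 0.1, -2.8]
gripper_width: 23.0
```

>>> servo_tool([
  [0,0.05,0,0,0,0,0],
  [0,0.05,0,0,0,0,0],
  [0,0.05,0,0,0,0,0],
  [0,0.05,0,0,0,0,0],
])

```text
clock: 12.65
position: [476.5, -18.0, 36.3]
ee_rot: [-0.036, 0.999, 0.0, 0.0]
contact_force: [2.4, -0.2, -2.5]
gripper_width: 23.4
```

>>> servo_tool([
  [0,0.05,0,0,0,0,0],
  [0,0.05,0,0,0,0,0],
  [0,0.05,0,0,0,0,0],
])

```text
clock: 12.95
position: [475.0, -18.1, 36.3]
ee_rot: [-0.036, 0.999, 0.0, -0.0]
contact_force: [2.7, -0.0, -2.4]
gripper_width: 23.2
```

>>> servo_tool([
  [0,0.05,0,0,0,0,0],
  [0,0.05,0,0,0,0,0],
  [0,0.05,0,0,0,0,0],
])

```text
clock: 13.25
position: [473.5, -18.2, 36.3]
ee_rot: [-0.036, 0.999, 0.0, 0.0]
contact_force: [2.7, 0.4, -2.7]
gripper_width: 23.2
```

>>> servo_tool([
  [0,0.05,0,0,0,0,0],
  [0,0.05,0,0,0,0,0],
  [0,0.05,0,0,0,0,0],
])

```text
clock: 13.55
position: [472.4, -18.2, 36.4]
ee_rot: [-0.036, 0.999, 0.0, 0.0]
contact_force: [3.0, 0.9, -3.1]
gripper_width: 23.1
```

>>> servo_tool([
  [0,0.05,0,0,0,0,0],
  [0,0.05,0,0,0,0,0],
])

```text
clock: 13.75
position: [471.3, -18.3, 36.4]
ee_rot: [-0.036, 0.999, 0.0, 0.0]
contact_force: [3.1, 0.4, -3.6]
gripper_width: 23.3
```

>>> servo_tool([
  [0,0.05,0,0,0,0,0],
  [0,0.05,0,0,0,0,0],
])

```text
clock: 13.95
position: [470.8, -18.3, 36.5]
ee_rot: [-0.036, 0.999, 0.0, 0.001]
contact_force: [5.0, -0.9, -4.2]
gripper_width: 23.4
```

>>> servo_tool([
  [0,0.05,0,0,0,0,0],
  [0,0,0,0,0,0,0],
])

```text
clock: 14.15
position: [470.7, -18.2, 36.5]
ee_rot: [-0.036, 0.999, 0.0, 0.001]
contact_force: [6.2, -0.1, -4.6]
gripper_width: 23.3
```

>>> servo_tool([
  [0,0.05,0,0,0,0,0],
  [0,0.05,0,0,0,0,0],
  [0,0,0,0,0,0,0],
])

```text
clock: 14.45
position: [470.6, -18.1, 36.7]
ee_rot: [-0.036, 0.999, 0.0, 0.002]
contact_force: [6.5, 0.6, -5.0]
gripper_width: 23.4
```

>>> servo_tool([
  [0,0.05,0,0,0,0,0],
  [0,0.05,0,0,0,0,0],
  [0,0,0,0,0,0,0],
])

```text
clock: 14.75
position: [470.5, -18.0, 36.9]
ee_rot: [-0.036, 0.999, 0.0, 0.003]
contact_force: [8.7, -0.7, -6.7]
gripper_width: 23.1
```

>>> servo_tool([
  [0,0.05,0,0.03,0,0,0],
  [0,0.05,0,0.03,0,0,0],
  [0,0,0,0,0,0,0],
])

```text
clock: 15.05
position: [470.5, -17.8, 36.6]
ee_rot: [-0.036, 0.999, 0.001, 0.004]
contact_force: [10.6, -1.0, -6.5]
gripper_width: 23.3
```

>>> servo_tool([
  [0,0.05,0,0.03,0,0,0],
  [0,0.05,0,0.03,0,0,0],
  [0,0,0,0,0,0,0],
])

```text
clock: 15.35
position: [470.4, -17.7, 36.2]
ee_rot: [-0.037, 0.999, 0.001, 0.005]
contact_force: [11.0, 0.0, -5.8]
gripper_width: 23.2
```

>>> servo_tool([
  [0,0.05,0,0,0,0,0],
  [0,0.05,0,0,0,0,0],
  [0,0,0,0,0,0,0],
  [0,0,0,0,0,0,0],
])

```text
clock: 15.75
position: [470.4, -17.5, 36.4]
ee_rot: [-0.037, 0.999, 0.001, 0.006]
contact_force: [13.1, -0.8, -7.9]
gripper_width: 23.4
```

>>> servo_tool([
  [0,0,0,0,0,0,0],
  [0,0,0,0,0,0,0],
  [0,0,0,0,0,0,0],
])

```text
clock: 16.05
position: [470.4, -17.5, 36.3]
ee_rot: [-0.037, 0.999, 0.001, 0.006]
contact_force: [13.3, -1.0, -8.0]
gripper_width: 23.4
```

```bash
python3 st.py; python3 v.py g6.png 200,60,300,200 320,180,430,310
```

```text
16.05 pos [470.4 -17.5  36.3] F [13.3 -1.  -8. ] w 23.4 yaw+180 4.19 z [ 0.012  0.002 -1.   ]
scale 3.98
scale 3.618181818181818
```

View pics/g6.png

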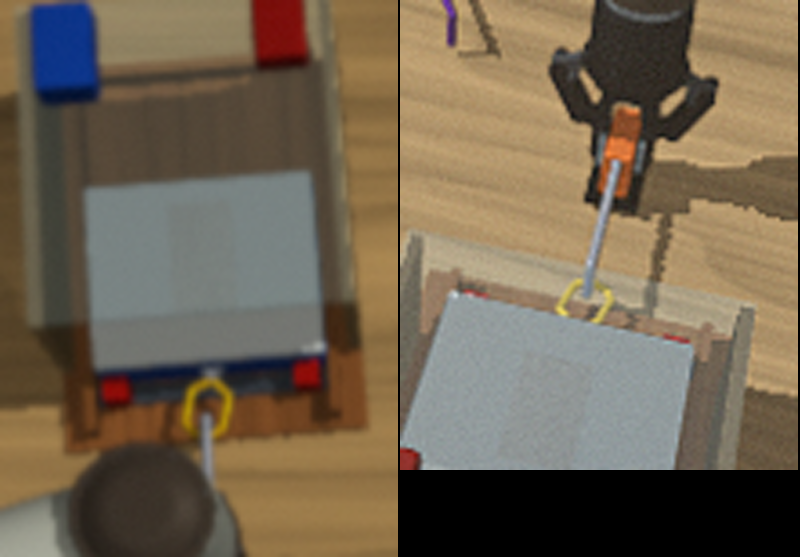

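The box is up against both red blocks, at crop (117,390) and (307,372), with a steady pull of 13 N. Holding it there.

>>> servo_tool([
  [0,0,0,0,0,0,0],
  [0,0,0,0,0,0,0],
  [0,0,0,0,0,0,0],
  [0,0,0,0,0,0,0],
  [0,0,0,0,0,0,0],
  [0,0,0,0,0,0,0],
  [0,0,0,0,0,0,0],
  [0,0,0,0,0,0,0],
  [0,0,0,0,0,0,0],
  [0,0,0,0,0,0,0],
  [0,0,0,0,0,0,0],
  [0,0,0,0,0,0,0],
])

```text
clock: 17.35
position: [470.4, -17.6, 36.3]
ee_rot: [-0.037, 0.999, 0.001, 0.006]
contact_force: [13.9, -0.8, -6.8]
gripper_width: 23.3
```

>>> servo_tool([
  [0,-0.15,0,0,0,0,0],
  [0,-0.15,0,0,0,0,0],
  [0,-0.2,0,0,0,0,0],
  [0,-0.2,0,0,0,0,0],
  [0,-0.2,0,0,0,0,0],
  [0,-0.2,0,0,0,0,0],
  [0,-0.2,0,0,0,0,0],
  [0,-0.2,0,0,0,0,0],
  [0,0,0,0,0,0,0],
  [0,0,0,0,0,0,0],
])

```text
clock: 18.35
position: [479.3, -17.8, 35.0]
ee_rot: [-0.036, 0.999, -0.0, -0.0]
contact_force: [0.3, -0.5, -1.8]
gripper_width: 23.1
```

```bash
python3 st.py; python3 v.py g7.png 200,60,300,200 330,180,420,290
```

```text
18.35 pos [479.3 -17.8  35. ] F [ 0.3 -0.5 -1.8] w 23.1 yaw+180 4.13 z [-0.001 -0.    -1.   ]
scale 3.98
scale 4.4222222222222225
```

View pics/g7.png

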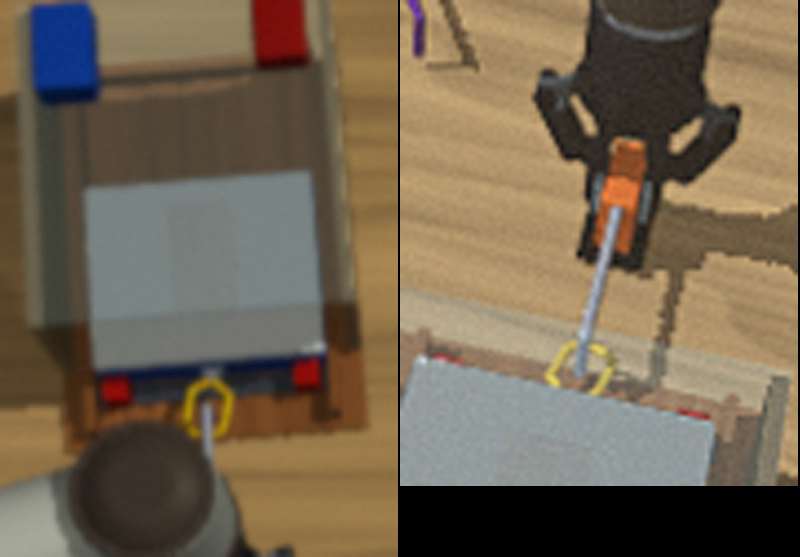

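The peg sits freely in the eye, clear of the wire, and the box is unmoved against the stop. Lifting straight up.

>>> servo_tool([
  [0,0,0,-0.5,0,0,0],
  [0,0,0,-0.5,0,0,0],
  [0,0,0,-0.5,0,0,0],
  [0,0,0,-0.5,0,0,0],
  [0,0,0,0,0,0,0],
])

```text
clock: 18.95
position: [480.1, -17.6, 56.1]
ee_rot: [-0.036, 0.999, 0.0, 0.001]
contact_force: [-0.2, -0.6, -2.4]
gripper_width: 23.5
```

>>> servo_tool([
  [0,0,0,-1,0,0,0],
  [0,0,0,-1.5,0,0,0],
  [0,0,0,-2,0,0,0],
  [0,0,0,-2,0,0,0],
  [0,0,0,0,0,0,0],
])

```text
clock: 19.45
position: [481.5, -17.4, 123.0]
ee_rot: [-0.036, 0.999, 0.001, 0.003]
contact_force: [0.2, 0.1, -1.4]
gripper_width: 23.4
```

>>> servo_tool([
  [0,0.67,-3.7,0,0,0,0],
  [0,0.67,-3.7,0,0,0,0],
  [0,0.67,-3.7,0,0,0,0],
  [0,0.67,-3.7,0,0,0,0],
  [0,0.67,-3.7,0,0,0,0],
  [0,0.67,-3.7,0,0,0,0],
  [0,0.67,-3.7,0,0,0,0],
  [0,0,0,1,0,0,7.2],
  [0,0,0,3,0,0,0],
  [0,0,0,2.5,0,0,0],
  [0,0,0,0,0,0,0],
  [0,0,0,0,0,0,0],
])

```text
clock: 20.65
position: [451.2, -279.5, 54.7]
ee_rot: [0.027, 1.0, 0.0, -0.001]
contact_force: [0.3, -0.2, -1.2]
gripper_width: 23.6
```

>>> servo_tool([
  [0,0,0,0.9,0,0,0],
  [0,0,0,0.8,0,0,0],
  [0,0,0,0.5,0,0,0],
  [0,0,0,0.2,0,0,0],
  [0,0,0,0.1,0,0,0],
  [0,0,0,0,0,0,0],
])

```text
clock: 21.25
position: [451.6, -279.5, 30.2]
ee_rot: [0.027, 1.0, -0.0, 0.0]
contact_force: [-0.3, -0.3, -0.8]
gripper_width: 23.4
```

```bash
python3 st.py; python3 v.py g8.png 290,140,390,260 260,150,340,260
```

```text
21.25 pos [ 451.6 -279.5   30.2] F [-0.3 -0.3 -0.8] w 23.4 yaw+180 -3.05 z [ 0. -0. -1.]
scale 3.98
scale 4.975
```

View pics/g8.png

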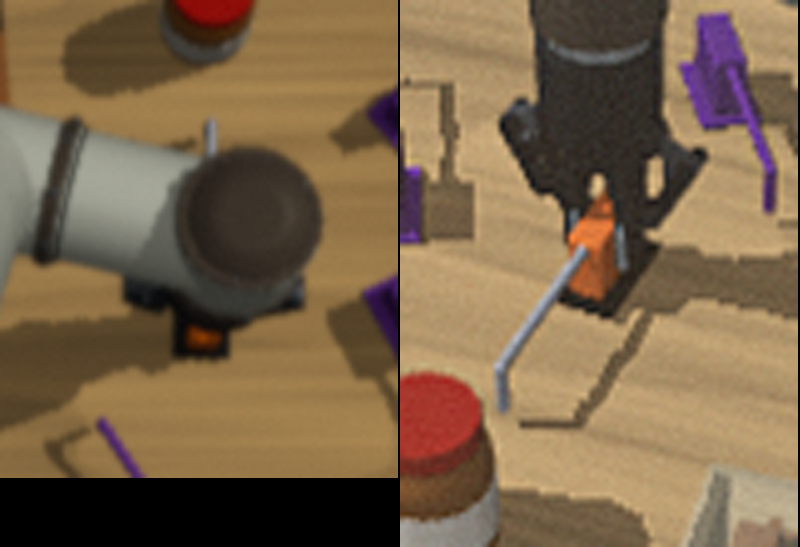

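The hook hangs upright just above the bare desk, with its tip at crop (503,408) and the foot level. I'll lower the last 2–3 mm and release.

>>> servo_tool([
  [0,0,0,0.1,0,0,0],
  [0,0,0,0.1,0,0,0],
  [0,0,0,0.05,0,0,0],
  [0,0,0,0,0,0,0],
])

```text
clock: 21.75
position: [451.5, -279.5, 27.9]
ee_rot: [0.027, 1.0, -0.0, 0.0]
contact_force: [-0.9, 1.8, -0.2]
gripper_width: 23.2
```

>>> servo_tool([
  [0,0,0,0.05,0,0,0],
  [0,0,0,0.05,0,0,0],
  [0,0,0,0,0,0,0],
])

```text
clock: 22.05
position: [451.4, -279.5, 27.8]
ee_rot: [0.027, 1.0, -0.0, 0.0]
contact_force: [-2.2, 1.9, 7.5]
gripper_width: 23.0
```

>>> servo_tool([
  [0.45,0,0,0,0,0,0],
  [0.6,0,0,0,0,0,0],
  [0.6,0,0,0,0,0,0],
  [0.6,0,0,0,0,0,0],
  [0.6,0,0,-1,0,0,0],
  [0.6,0,0,-3,0,0,0],
  [0.6,0,0,-4,0,0,0],
  [0.6,0,0,-4,0,0,0],
  [0.6,4,0,-2,0,0,0],
  [0.6,4,0,0,0,0,0],
  [0.6,0,0,0,0,0,0],
  [0.6,0,0,0,0,0,0],
])

```text
clock: 23.25
position: [371.2, -275.4, 167.7]
ee_rot: [0.027, 1.0, -0.0, 0.001]
contact_force: [0.5, 0.2, 0.9]
gripper_width: 51.3
```

```bash
python3 st.py; python3 v.py g9.png 120,40,370,260 230,130,520,390
```

```text
23.25 pos [ 371.2 -275.4  167.7] F [0.5 0.2 0.9] w 51.3 yaw+180 -3.08 z [ 0.002 -0.001 -1.   ]
scale 1.592
scale 1.3724137931034484
```

View pics/g9.png

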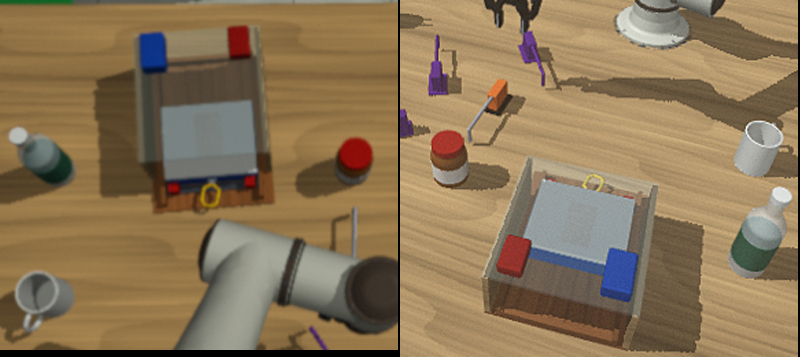

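The hook stands upright on the bare desk, with its handle at crop (496,95). The box is against the red blocks, and the mug, bottle and jar are where they were. Handing in.

```bash
python3 -c "
from bench import *
print(job_done())"
```

```text
the job is handed in; nothing more can be done
None
```

The job is done and handed in at about 23 s on the robot's clock, well inside the 72 s limit; the hand-in gives no verdict.

- **Pull:** I gripped the orange hook, lowered its tip into the yellow loop and dragged the box out at about 3 N. The rise at the red stop came at TCP x ≈ 471 mm. I held 13–14 N there for about 1.5 s, slightly above the 12 N asked for but within the allowed 10–18 N.
- **Return:** I slackened the pull, lifted the tip out without catching the loop, and stood the hook back close to where it started. That is about 280 mm to the side of the box.
- **Last checks:** The final pictures show the box against both stop blocks and the hook upright. The mug, bottle, jar and purple look-alikes show no visible movement, and the gripper was empty and clear.
- **Disagreements and limits:**
  - During the hold, the wrist also read about 5–6 N of extra downward force on the tool (total force about 15 N); it went away when I slackened the pull.
  - The two cameras differed by about 4 mm on the loop's position, within the fit.
  - I read the force only at the end of each move, so I did not see any brief peaks in between. The highest horizontal reading was 13.9 N.

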